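# Turn the dusting brush handle-down in its canted pot

### The job

The red-handled brush was put back bristles-first in its slanted blue pot, which ruins the bristles. Pull it right out, turn it end for end and put it back handle-down in the same blue pot, with most of the pot's depth of handle inside and the bristles sticking out, then let go. Leave the yellow-handled scraper in the grey pot and the green glass paperweight where they are.

Things in the scene. Friction and masses are not known exactly. Their poses are not given: they have to be found in the camera images.
- brush: Flat brush 240 mm long, 90 g: red handle 145 long, 20 wide (y), 16 thick (x); brass ferrule 30 and dark bristles 65 long, 28 wide, 12 thick. Origin at mid length on the handle, also its balance point; z runs from handle to bristles. At the start bristles-down in the blue pot, drooping over its lip, 77 deg from vertical, y level; the origin is 35 mm outside the mouth, as when handle-down.
- brush_pot: Blue sheet-steel pot fixed on a foot: rectangular bore 85 mm deep, 38 high (x), 50 wide (y, level), walls 3, canted 60 deg from vertical. Origin: centre of the bore's floor, 65 mm up; z runs up the bore to the mouth (z 85 mm), x outwards and down. A tool in it droops over the lip 15 deg off the bore. The handle enters 10 mm off the bore's axis, or 10 deg askew if centred at mid depth.
- scraper: Scraper with a yellow handle and a flat steel blade, 240 mm long, up to 30 mm wide, standing as it should, handle-down, in a grey pot of the same shape as the blue one, some 20 cm beside it and slanting roughly the same way. Origin at mid length, z axis from handle to blade. Leave it alone.
- paperweight: Domed green glass paperweight, 72 mm across and 37 mm high, loose on the bench; origin at the centre of its underside. Leave it alone.
Things that resemble listed ones, but are neither listed nor needed, are in the scene too. What is shaped like the part that bears brush_pot but turquoise is not meant.

How it is judged:
At the end, for the whole second after the job is handed in: The brush rests still in the blue pot, bristles out: its z axis within 84 deg of vertical and 28 deg of the bore, some 50 mm or more of handle inside (brush origin, in the pot frame, at z 95 to 150, y within 30, x -20 to 45 mm). Scraper and paperweight shifted under 30 mm (angle between brush's own z axis and vertical below 1.48 rad and angle between the z axis of brush and the z axis of brush_pot, either way round below 0.5 rad and z of brush in the frame of brush_pot between 0.095 and 0.15 m and x of brush in the frame of brush_pot between -0.02 and 0.045 m and y of brush in the frame of brush_pot between -0.03 and 0.03 m and linear speed of brush below 0.02 m/s and angular speed of brush below 0.15 rad/s); the robot touches nothing.
It fails at once if the scraper is shifted by more than 30 mm (distance of scraper from where it was at the start of the episode above 0.03 m).
It fails at once if the paperweight is shifted by more than 30 mm (distance of paperweight from where it was at the start of the episode above 0.03 m).
It also fails if it takes over 45 s, if anything falls off the work surface, if the arm or the gripper's body presses on something with over 40 N, if the wrist force passes 120 N, or if a joint passes its speed limit or range.

### The arm

A 6-joint arm with a two-finger parallel gripper is mounted at the origin on the work surface. World frame = base frame: x ahead of the robot, y to its left, z up, the work surface at z = 0. Lengths are in m, angles in rad, forces in N, time in s.
With the tool pointing down it reaches from about 0.225 to 0.875 m from the base axis. Payload 3.4 kg.
Tool frame: the origin (TCP) lies at the very end of the fingers, on their centre line; the grasp point (between the pads) lies arm.pinch_z behind it (arm.pinch_z is the distance from the TCP to the grasp point, in m); z points along the fingers, y is the direction in which the jaws open and shut (so a half turn about z gives the same grasp; the last joint's range is limited). The gripper opens to 85 mm and grips with 20 to 120 N. Pads are 22 mm wide; open, the fingers measure 114 mm over their backs; the gripper's body (76 mm by 85 mm) begins 54 mm behind the grasp point. The pads swing forward as they close: fully open they stand 13 mm farther back than shut.
Start: joints at [-1.358, 0.276, 1.505, -0, 1.361, -0.121], TCP at [0.188, -0.543, 0.231] pointing down, gripper open.
Joint ranges: [-2.89, 2.89], [-0.75, 2.08], [0.22, 2.7], [-1.18, 4.32], [0.11, 2.71], [-2.7, 2.7]. Speed limits (rad/s): [2.57, 2.57, 3.14, 3.14, 3.14, 3.14].

### API

Orientations are given as a rotation vector (axis times angle).
In Python, from bench import readout, optics, arm gives the robot as it stands.
- The arm moves only by the tool step_arm, never from a script. Its argument "steps" is one flat list of numbers, 7 for each row, row after row: the shift along the tool's x, y, z as a fraction of full scale, then the turn, a rotation vector about the tool's x, y, z as a fraction of full scale, then the finger opening in mm, from 0 to 85.4. A call has 1 to 12 rows; each row is the pose to reach, as a shift and turn from the pose measured when the call began, along the tool's axes at that moment, turning the shorter way round; what a row does not reach only later rows make up. Full scale, the value 1, is 20 cm for a shift and pi rad for a turn. A row lasts 1/12 s, in which the tool goes at most 41.7 mm and 7.16 degrees, less where a joint would pass 70% of its speed; a pose out of reach is approached as far as the arm can. A call with a number of a shift or a turn outside -1 to 1 is refused whole. A call with a gripper value outside its range is refused whole. The fingers move at their own pace and stop on an object; the grip force is fixed at half the most. Time passes only in rows, so rows that repeat a pose let the fingers close. It gives the time, the measured TCP pose, the force and the opening at its end, in the units of the state.
- readout.state(): the state, without advancing time (a new reading comes with each control period).
- optics.get_image(name): name is "side" or "top" or "wrist"; returns a dict with "image" (384x512x3 uint8, blue, green, red), "K" (3x3 intrinsics, pixels), "D" ([k1, k2, p1, p2, k3] as OpenCV has them; the pictures are not rectified), "extrinsics" (4x4, takes a point from world to camera coordinates). Camera axes: x right, y down, z forward; pixel columns grow to the right and rows downward; lengths in m; the calibration is good to about 2 mm. A picture is of the moment at which its call begins. There is no depth.
- arm.hand_in(): hands the job in, once; it reports no verdict.
The state is a dict: "t": time; "joints": joint angles; "qd": joint speeds; "joint_efforts": joint torques, N m; "tool_pos": TCP position; "ee_rot": TCP orientation; "force": force on the tool from outside, world axes, zero at the start; "torque": the same for the moment, N m; "width": opening from 0.0 (shut) to 1.0 (fully open).
Only numpy, scipy, OpenCV 4.12 (cv2) and the standard library are available. Lean on these libraries where they do the work, as an engineer would, in place of code of your own. Each camera call takes 0.05 s, during which the arm holds its last target.

## Working session

There is one attempt and no reset: what is moved stays moved. The work goes in short steps, Python scripts to look and compute and a tool call to move; the robot and the scene stay as the last step left them, time stands still between calls to the robot, and variables do not carry over. Pictures are saved under pics/ and viewed, and the job is handed in when it is done.

Besides the shell and the picture viewer there is one more tool, called after ">>>" as name(argument=value, ...), one argument or row to a line, values as JSON. step_arm: Moves the arm, as the interface text tells. Its arguments: {"type":"object","properties":{"steps":{"type":"array"}},"required":["steps"]}

```bash
ls; mkdir -p pics; python3 - <<'E'
from bench import readout, optics, arm
import cv2
print(readout.state()); print(arm.pinch_z,[a for a in dir(arm) if a[0]!='_'])
for n in ("side","top","wrist"):
    d=optics.get_image(n); cv2.imwrite(f"pics/{n}0.png",d["image"]); print(n,d["K"],d["D"],d["extrinsics"])
E
```

```text
pics
{'t': 0.0, 'joints': array([-1.35799978e+00,  2.76582593e-01,  1.50613752e+00, -1.37692932e-05,
        1.36070615e+00, -1.20979170e-01]), 'qd': array([-0.00098622, -0.00021987,  0.00140526,  0.00075114, -0.00037282,
        0.00091326]), 'joint_efforts': array([-1.81384985e-04, -4.16780484e+01, -2.45808578e+01, -6.89466924e-04,
        1.08820258e-02, -2.73119042e-05]), 'tool_pos': array([ 0.18826505, -0.54273972,  0.23044504]), 'ee_rot': array([-3.09613859e+00, -5.21563624e-01,  1.53218830e-04]), 'force': array([ 0.29429584, -0.20250276, -0.17149548]), 'torque': array([ 0.02551711, -0.01590837,  0.0234289 ]), 'width': 0.999562282234079}
0.0187 ['IKError', 'hand_in', 'pinch_z']
side [[456.36256916   0.         251.5664733 ]
 [  0.         456.36256916 188.78290714]
 [  0.           0.           1.        ]] [0.04174694 0.         0.         0.         0.        ] [[-0.94086819 -0.33874986 -0.00394697  0.49294851]
 [-0.21275995  0.59992106 -0.77125089  0.16029973]
 [ 0.263629   -0.72480567 -0.63651904  1.22142997]
 [ 0.          0.          0.          1.        ]]
top [[421.88065435   0.         254.88561746]
 [  0.         421.88065435 189.91491849]
 [  0.           0.           1.        ]] [-0.13563613  0.          0.          0.          0.        ] [[-0.02721936 -0.99945909 -0.01845648  0.0709001 ]
 [-0.99549211  0.02878018 -0.09037237  0.50352057]
 [ 0.09085467  0.01591341 -0.99573701  1.15525514]
 [ 0.          0.          0.          1.        ]]
wrist [[333.44485697   0.         257.98322936]
 [  0.         333.44485697 189.97588345]
 [  0.           0.           1.        ]] [-0.08784438  0.          0.          0.          0.        ] [[ 0.3280856  -0.94464743 -0.00103849 -0.57401659]
 [-0.89917575 -0.31262943  0.30617938 -0.0404745 ]
 [-0.28955623 -0.09951926 -0.95197327  0.3800348 ]
 [ 0.          0.          0.          1.        ]]
```

View pics/side0.png

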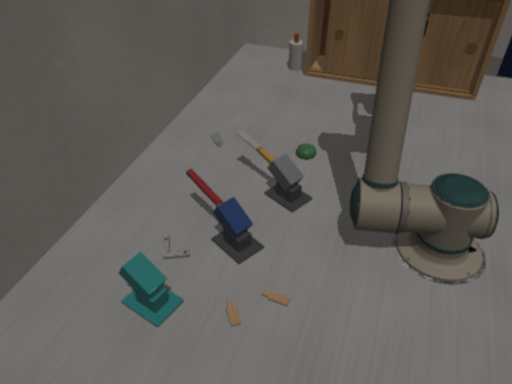

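View pics/top0.png

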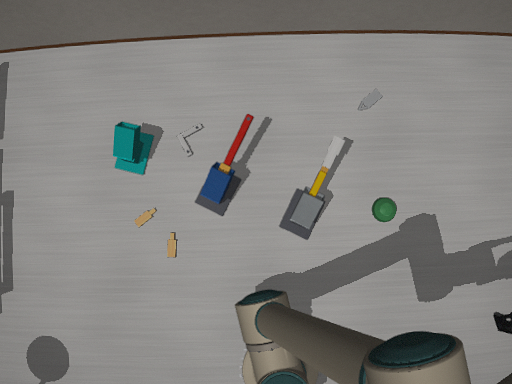

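View pics/wrist0.png

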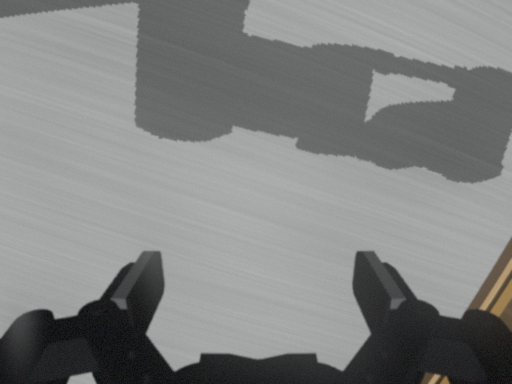

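The red brush (side ~(205,188), top ~(238,140)) sits in the blue pot (side ~(235,225), top ~(217,183)).

Lookalikes:
- Turquoise pot, side (145,275) / top (127,145): empty decoy.
- Grey pot with the yellow scraper, side (285,180) / top (305,205): leave alone.
- Small orange bits, side (233,312) and (277,297): clutter.

I choose the red handle in the navy-blue pot and will check it in a crop.

```bash
cat > h.py <<'E'
from bench import readout, optics, arm
import cv2, numpy as np
from scipy.spatial.transform import Rotation as R
def ray(d,uv):
    p=cv2.undistortPoints(np.array([[uv]],float),d["K"],d["D"])[0,0]
    E=d["extrinsics"];A=E[:3,:3];c=-A.T@E[:3,3];v=A.T@np.array([p[0],p[1],1]);return c,v/np.linalg.norm(v)
def tri(d1,u1,d2,u2):
    c1,v1=ray(d1,u1);c2,v2=ray(d2,u2)
    s=np.linalg.lstsq(np.c_[v1,-v2],c2-c1,rcond=None)[0]
    a=c1+s[0]*v1;b=c2+s[1]*v2;return (a+b)/2,np.linalg.norm(a-b)
def proj(d,P):
    E=d["extrinsics"];return cv2.projectPoints(np.atleast_2d(P).astype(float),cv2.Rodrigues(E[:3,:3])[0],E[:3,3],d["K"],d["D"])[0][:,0]
def red(im):
    h=cv2.cvtColor(im,cv2.COLOR_BGR2HSV);return (((h[...,0]<6)|(h[...,0]>172))&(h[...,1]>150)&(h[...,2]>60)).astype(np.uint8)
E
python3 - <<'E'
from h import *
S=optics.get_image("side");T=optics.get_image("top")
for n,d,(x0,y0,x1,y1) in (("side",S,(170,150,290,270)),("top",T,(180,100,280,230))):
    c=cv2.resize(d["image"][y0:y1,x0:x1],None,fx=4.5,fy=4.5,interpolation=cv2.INTER_CUBIC);cv2.imwrite(f"pics/{n}1.png",c)
    m=red(d["image"]);p=cv2.findNonZero(m);r=cv2.minAreaRect(p);print(n,len(p),cv2.boxPoints(r).round(1).tolist())
    h=cv2.cvtColor(d["image"],cv2.COLOR_BGR2HSV)
    b=((h[...,0]>105)&(h[...,0]<130)&(h[...,1]>120)&(h[...,2]>30)).astype(np.uint8)
    k=cv2.connectedComponentsWithStats(b);print(k[2][1:][k[2][1:,4]>60])
E
```

```text
side 231 [[186.5, 172.39999389648438], [190.5, 168.6999969482422], [221.0, 201.0], [217.10000610351562, 204.6999969482422]]
[[218 198  34  36 622]]
top 358 [[223.39999389648438, 162.3000030517578], [246.89999389648438, 113.5], [253.0, 116.4000015258789], [229.5, 165.1999969482422]]
[[200 163  35  41 717]]
```

View pics/side1.png

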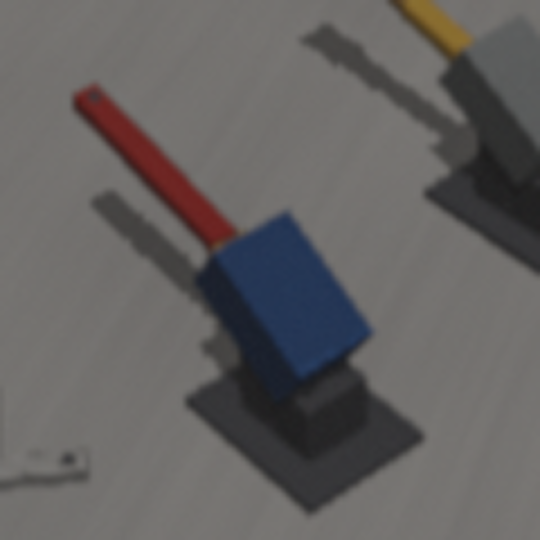

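View pics/top1.png

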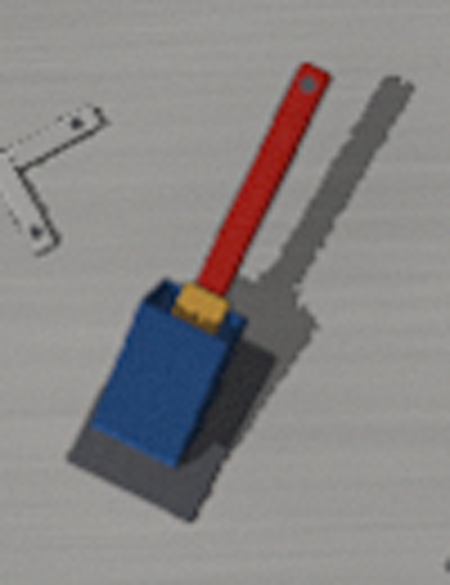

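The crops confirm it: a red handle with its brass ferrule just at the mouth of the navy pot, top (228,164). Now I triangulate.

```bash
python3 - <<'E'
from h import *
S=optics.get_image("side");T=optics.get_image("top")
s=lambda x,y:(170+(x+.5)/4.5-.5,150+(y+.5)/4.5-.5); t=lambda x,y:(180+(x+.5)/4.5-.5,100+(y+.5)/4.5-.5)
Q={}
for n,a,b in (("end",s(86,95),t(315,72)),("joint",s(224,240),t(214,288)),("mouth+y",s(213,262),t(143,297)),("mouth-y",s(290,212),t(238,342)),("rear+y",s(295,380),t(93,427)),("rear-y",s(372,332),t(180,465))):
    P,e=tri(S,a,T,b);Q[n]=P;print(n,P.round(4),round(e,4))
v=Q["end"]-Q["joint"];print("handle len",np.linalg.norm(v),"heading",np.degrees(np.arctan2(v[1],v[0])),"elev",np.degrees(np.arcsin(v[2]/np.linalg.norm(v))))
z1=Q["mouth+y"]-Q["rear+y"];z2=Q["mouth-y"]-Q["rear-y"]
for z in(z1,z2,z1+z2):print(np.linalg.norm(z),np.degrees(np.arctan2(z[1],z[0])),np.degrees(np.arcsin(z[2]/np.linalg.norm(z))))
y=Q["mouth+y"]-Q["mouth-y"]+Q["rear+y"]-Q["rear-y"];print("y",np.degrees(np.arctan2(y[1],y[0]))-90)
E
```

```text
end [0.6877 0.0631 0.1327] 0.0019
joint [0.5695 0.1264 0.1003] 0.0008
mouth+y [0.5609 0.1655 0.1188] 0.0045
mouth-y [0.5338 0.1114 0.1203] 0.0027
rear+y [0.4934 0.2022 0.0805] 0.0028
rear-y [0.4678 0.1505 0.0794] 0.0007
handle len 0.13799506810257567 heading -28.187058291682472 elev 13.600574031646524
0.08587694008418639 -28.584244430972618 26.502444022393938
0.08694736521076415 -30.616810616086116 28.067440003545876
0.17278671986856706 -29.59966237178637 27.29346174935932
y -26.454197094299644
```

```bash
cat >> h.py <<'E'
th=np.radians(-28.3);hh=np.array([np.cos(th),np.sin(th),0]);pp=np.array([-np.sin(th),np.cos(th),0]);up=np.array([0,0,1.])
def W(a,p,z): return hh*a+pp*p+up*z
def tool(tilt,sgn):  # tilt deg outward; sgn: tool x along sgn*outward
    t=np.radians(tilt);z=np.sin(t)*hh-np.cos(t)*up;x=sgn*(np.cos(t)*hh+np.sin(t)*up);y=np.cross(z,x);return R.from_matrix(np.c_[x,y,z])
POT=W(.3534,.382,.065)
def tcp():
    s=readout.state();return s["tool_pos"],R.from_rotvec(s["ee_rot"]),s
def delta(P,Rt):
    p,r,s=tcp();return (r.inv().apply(P-p)/.2).round(4),((r.inv()*Rt).as_rotvec()/np.pi).round(4)
E
python3 - <<'E'
from h import *
p,r,s=tcp();q=s["joints"]
f=lambda j1,a,j4,j5,j6:R.from_euler('ZYZYZ' if 0 else 'Z',j1)*R.from_euler('Y',a)*R.from_euler('Z',j4)*R.from_euler('Y',j5)*R.from_euler('Z',j6+np.pi/2)
print((f(q[0],q[1]+q[2],*q[3:]).inv()*r).magnitude())
for j1 in(.0,.1):
  for a in(1.6,2.0):
    for tl in(0,13,22,30):
      for sg in(1,-1):
        M=R.from_euler('Y',-a)*R.from_euler('Z',-j1)*tool(tl,sg)
        e=M.as_euler('ZYZ');e[2]-=np.pi/2;e[2]=(e[2]+np.pi)%(2*np.pi)-np.pi
        if e[1]<0:pass
        print(j1,a,tl,sg,e.round(2))
E
```

```text
5.733039176652759e-16
0.0 1.6 0 1 [0.   1.54 2.06]
0.0 1.6 0 -1 [ 0.    1.54 -1.08]
0.0 1.6 13 1 [-0.11  1.34  2.08]
0.0 1.6 13 -1 [-0.11  1.34 -1.06]
0.0 1.6 22 1 [-0.19  1.21  2.1 ]
0.0 1.6 22 -1 [-0.19  1.21 -1.04]
0.0 1.6 30 1 [-0.27  1.09  2.14]
0.0 1.6 30 -1 [-0.27  1.09 -1.01]
0.0 2.0 0 1 [0.   1.14 2.06]
0.0 2.0 0 -1 [ 0.    1.14 -1.08]
0.0 2.0 13 1 [-0.13  0.95  2.13]
0.0 2.0 13 -1 [-0.13  0.95 -1.01]
0.0 2.0 22 1 [-0.25  0.82  2.2 ]
0.0 2.0 22 -1 [-0.25  0.82 -0.94]
0.0 2.0 30 1 [-0.37  0.71  2.3 ]
0.0 2.0 30 -1 [-0.37  0.71 -0.84]
0.1 1.6 0 1 [0.   1.54 2.16]
0.1 1.6 0 -1 [ 0.    1.54 -0.98]
0.1 1.6 13 1 [-0.13  1.35  2.18]
0.1 1.6 13 -1 [-0.13  1.35 -0.96]
0.1 1.6 22 1 [-0.22  1.23  2.21]
0.1 1.6 22 -1 [-0.22  1.23 -0.93]
0.1 1.6 30 1 [-0.32  1.12  2.24]
0.1 1.6 30 -1 [-0.32  1.12 -0.9 ]
0.1 2.0 0 1 [0.   1.14 2.16]
0.1 2.0 0 -1 [-0.    1.14 -0.98]
0.1 2.0 13 1 [-0.15  0.96  2.24]
0.1 2.0 13 -1 [-0.15  0.96 -0.9 ]
0.1 2.0 22 1 [-0.29  0.84  2.32]
0.1 2.0 22 -1 [-0.29  0.84 -0.82]
0.1 2.0 30 1 [-0.43  0.74  2.42]
0.1 2.0 30 -1 [-0.43  0.74 -0.72]
```

```bash
python3 - <<'E'
from h import *
G=W(.474,.382,.102);Rt=tool(13,1);z=Rt.apply([0,0,1])
pre=G+z*(.0187-.13);print(pre)
print(delta(pre,Rt))
E
```

```text
[0.5764034  0.12349431 0.21044739]
(array([ 2.9252, -2.5137,  0.1045]), array([-0.03  ,  0.0681,  0.2623]))
```

>>> step_arm(
  steps=[0.97,-0.84,-0.5,0,0,0,85,0.97,-0.84,-0.5,0,0,0,85,0.97,-0.84,-0.5,0,0,0,85,0.97,-0.84,-0.5,0,0,0,85,0.97,-0.84,-0.5,0,0,0,85,0.97,-0.84,-0.5,0,0,0,85,0.97,-0.84,-0.5,0,0,0,85,0.97,-0.84,-0.5,0,0,0,85],
)

```text
t: 1.02
tool_pos: [0.3189, -0.3175, 0.334]
ee_rot: [3.094, 0.529, 0.007]
force: [0.2, 0.5, 0.8]
width: 0.996
```

>>> step_arm(
  steps=[0.97,-0.84,0,0,0,0,85,0.97,-0.84,0,0,0,0,85,0.97,-0.84,0,0,0,0,85,0.97,-0.84,0,0,0,0,85,0.97,-0.84,0,0,0,0,85,0.97,-0.84,0,0,0,0,85,0.97,-0.84,0,0,0,0,85,0.97,-0.84,0,0,0,0,85],
)

```text
t: 1.68
tool_pos: [0.4471, -0.0927, 0.3339]
ee_rot: [3.094, 0.537, 0.007]
force: [0.2, -0.8, -0.2]
width: 0.997
```

```bash
python3 - <<'E'
from h import *
G=W(.474,.382,.102);Rt=tool(13,1);z=Rt.apply([0,0,1])
pre=G+z*(.0187-.13)
p,r,s=tcp();print(s['t'],p,s['joints'].round(2),s['force'])
print(delta(pre,Rt))
E
```

```text
1.6833 [ 0.44710136 -0.09272671  0.33385532] [-0.36  0.05  1.54  0.    1.55  0.87] [ 0.22998505 -0.80404698 -0.22715726]
(array([ 0.9704, -0.8017,  0.619 ]), array([-0.03  ,  0.0664,  0.2654]))
```

>>> step_arm(
  steps=[0.97,-0.8,0.62,-0.03,0.066,0.265,85,0.97,-0.8,0.62,-0.03,0.066,0.265,85,0.97,-0.8,0.62,-0.03,0.066,0.265,85,0.97,-0.8,0.62,-0.03,0.066,0.265,85,0.97,-0.8,0.62,-0.03,0.066,0.265,85,0.97,-0.8,0.62,-0.03,0.066,0.265,85,0.97,-0.8,0.62,-0.03,0.066,0.265,85,0.97,-0.8,0.62,-0.03,0.066,0.265,85,0.97,-0.8,0.62,-0.03,0.066,0.265,85,0.97,-0.8,0.62,-0.03,0.066,0.265,85,0.97,-0.8,0.62,-0.03,0.066,0.265,85],
)

```text
t: 2.6
tool_pos: [0.5765, 0.1212, 0.2102]
ee_rot: [2.973, -0.748, 0.336]
force: [-0.4, -0.5, -0.3]
width: 0.996
```

```bash
python3 - <<'E'
from h import *
G=W(.474,.382,.102);Rt=tool(13,1);z=Rt.apply([0,0,1])
p,r,s=tcp();print(s['t'],p,s['joints'].round(2),s['force'])
print(delta(G+z*(.0187-.13),Rt),delta(G+z*.0187,Rt))
d=optics.get_image("wrist");im=d["image"].copy()
for P in (W(.474,.382,.102),W(.469,.382,.101),W(.469+.12*.973,.382,.101+.12*.23),W(.4445,.382,.095)):
    u=proj(d,P)[0];print(u);cv2.circle(im,tuple(int(v) for v in u),3,(0,255,0),-1)
cv2.imwrite("pics/w2.png",im)
cv2.imwrite("pics/s2.png",optics.get_image("side")["image"])
E
```

```text
2.6 [0.5764715  0.12118104 0.21021763] [ 0.18  0.23  1.65 -0.16  1.09  2.3 ] [-0.38262282 -0.45774835 -0.33345429]
(array([-0.0054, -0.01  , -0.0024]), array([0.0007, 0.0004, 0.0005])) (array([-0.0045, -0.0114,  0.6476]), array([0.0007, 0.0004, 0.0005]))
[254.9360522  186.82960531]
[254.94007194 192.95249423]
[254.85752653  31.48529319]
[254.9701216  221.77001223]
```

View pics/w2.png

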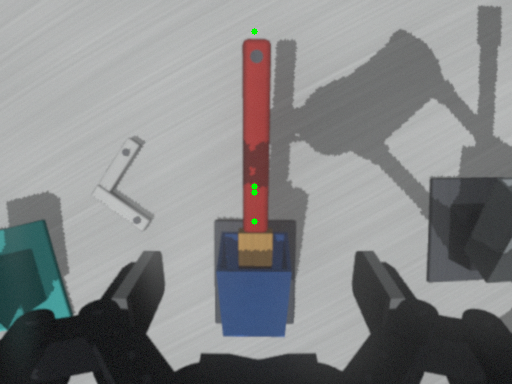

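View pics/s2.png

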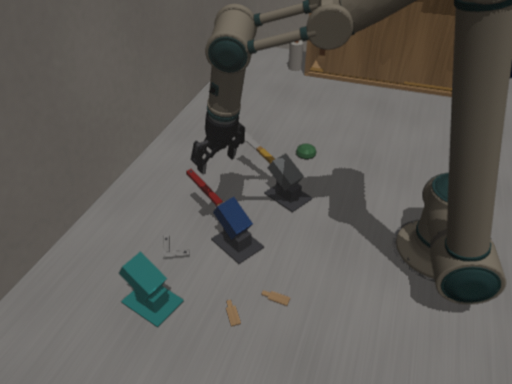

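The wrist view confirms alignment: handle end at (256,40), ferrule joint at (256,233). The prediction was about 9 px further out, so the brush sits about 7 mm nearer the pot. I correct the grasp point for that and descend.

```bash
python3 - <<'E'
from h import *
G=W(.468,.381,.103);Rt=tool(13,1);z=Rt.apply([0,0,1])
print(delta(G+z*.0187,Rt))
E
```

```text
(array([-0.0352, -0.0055,  0.6397]), array([ 0.0003,  0.0001, -0.0001]))
```

>>> step_arm(
  steps=[-0.035,-0.0055,0.3,0,0,0,85,-0.035,-0.0055,0.3,0,0,0,85,-0.035,-0.0055,0.4,0,0,0,85,-0.035,-0.0055,0.5,0,0,0,85,-0.035,-0.0055,0.6,0,0,0,85,-0.035,-0.0055,0.64,0,0,0,85,-0.035,-0.0055,0.64,0,0,0,85,-0.035,-0.0055,0.64,0,0,0,85],
)

```text
t: 3.37
tool_pos: [0.5968, 0.1107, 0.0855]
ee_rot: [2.973, -0.752, 0.339]
force: [0.9, -0.6, -0.4]
width: 0.995
```

```bash
python3 - <<'E'
from h import *
print(readout.state()['force'])
a=optics.get_image("wrist")["image"];b=optics.get_image("side")["image"]
b=cv2.resize(b[130:280,130:300],(512,452))
cv2.imwrite("pics/w3.png",a);cv2.imwrite("pics/s3.png",b)
E
```

```text
[ 0.89436364 -0.56209477 -0.39445507]
```

View pics/w3.png

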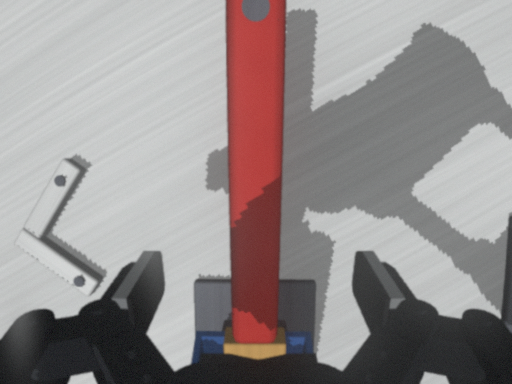

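View pics/s3.png

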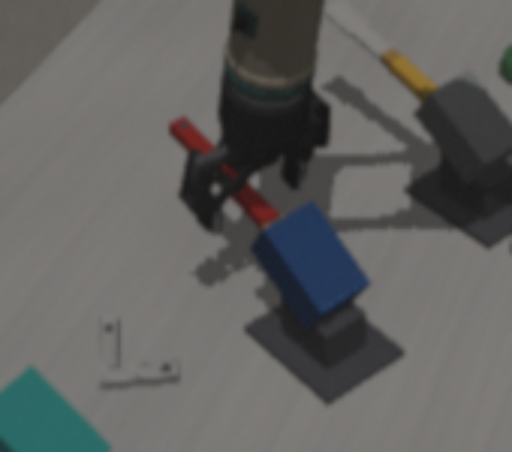

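The fingers straddle the handle, centred at column 257, with the pot mouth clear of them. Close.

>>> step_arm(
  steps=[0,0,0,0,0,0,0,0,0,0,0,0,0,0,0,0,0,0,0,0,0,0,0,0,0,0,0,0,0,0,0,0,0,0,0,0,0,0,0,0,0,0,0,0,0,0,0,0,0,0,0,0,0,0,0,0,0,0,0,0,0,0,0,0,0,0,0,0,0,0],
)

```text
t: 4.3
tool_pos: [0.5975, 0.1115, 0.0866]
ee_rot: [2.974, -0.751, 0.343]
force: [-1.7, 0.7, 3.5]
width: 0.219
```

```bash
python3 - <<'E'
from h import *
p,r,s=tcp();print(s['force'],s['width'],s['joints'].round(2))
cv2.imwrite("pics/w4.png",optics.get_image("wrist")["image"])
# pull out: along brush/bore mean direction 22deg for 0.12 
u=np.cos(np.radians(20))*hh+np.sin(np.radians(20))*up
print(delta(p+u*.03,r),delta(p+u*.12,r),delta(p+u*.12+up*.08,r))
E
```

```text
[-1.67017079  0.6862606   3.46208304] 0.21922374243757453 [ 0.15  0.36  1.79 -0.19  0.81  2.34]
(array([ 0.1489, -0.0003, -0.0181]), array([0., 0., 0.])) (array([ 0.5956, -0.0008, -0.072 ]), array([0., 0., 0.])) (array([ 0.6865, -0.0012, -0.4616]), array([0., 0., 0.]))
```

View pics/w4.png

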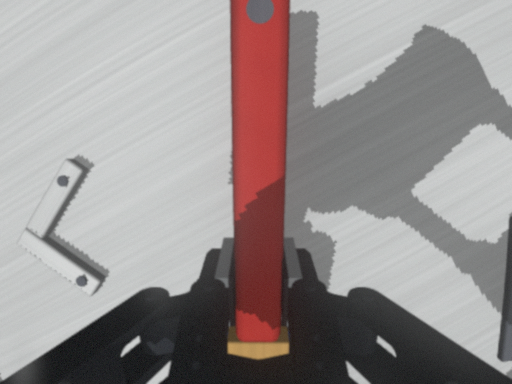

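>>> step_arm(
  steps=[0.08,0,-0.003,0,0,0,0,0.16,0,-0.006,0,0,0,0,0.24,0,-0.009,0,0,0,0,0.32,0,-0.012,0,0,0,0,0.4,0,-0.015,0,0,0,0,0.48,0,-0.018,0,0,0,0,0.52,0,-0.02,0,0,0,0,0.56,0,-0.03,0,0,0,0,0.6,0,-0.1,0,0,0,0,0.6,0,-0.2,0,0,0,0,0.6,0,-0.3,0,0,0,0,0.6,0,-0.3,0,0,0,0],
)

```text
t: 5.35
tool_pos: [0.6898, 0.0629, 0.1764]
ee_rot: [2.975, -0.751, 0.352]
force: [-0.0, -0.6, -0.4]
width: 0.22
```

```bash
python3 - <<'E'
from h import *
p,r,s=tcp();print(s['force'],s['width'],s['joints'].round(2))
cv2.imwrite("pics/w5.png",optics.get_image("wrist")["image"])
cv2.imwrite("pics/s5.png",optics.get_image("side")["image"])
E
```

```text
[-0.02165558 -0.58392323 -0.4254197 ] 0.21978879003632315 [ 0.05  0.39  1.5  -0.14  1.05  2.17]
```

View pics/w5.png

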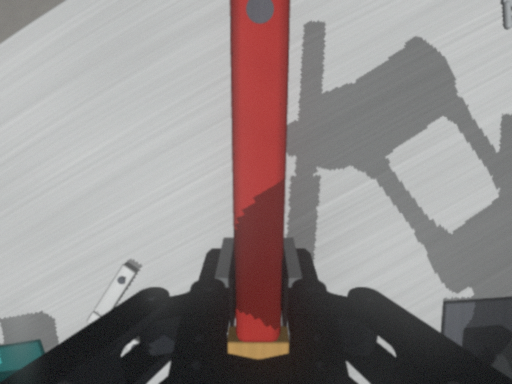

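View pics/s5.png

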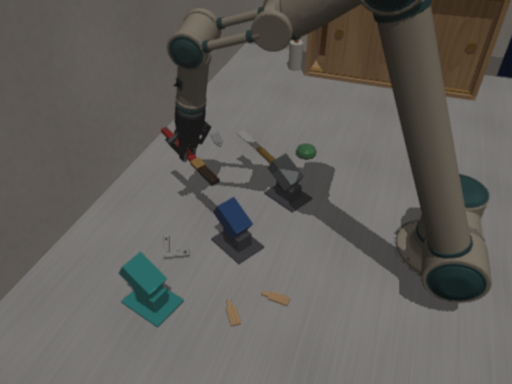

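The brush is fully out (bristles at side (208,172)) and held straight in the fingers. Next I lift it and make the half turn in stages.

```bash
python3 - <<'E'
from h import *
p,r,s=tcp()
for a in(40,78): print(delta(p+up*.1-hh*.02,R.from_euler('z',np.radians(a))*r))
E
```

```text
(array([ 0.0164, -0.0007, -0.5096]), array([ 0.0506, -0.0003, -0.2164]))
(array([ 0.0164, -0.0007, -0.5096]), array([ 0.0986, -0.0006, -0.422 ]))
```

>>> step_arm(
  steps=[0.016,0,-0.25,0,0,0,0,0.016,0,-0.51,0.01,0,-0.04,0,0.016,0,-0.51,0.0986,0,-0.422,0,0.016,0,-0.51,0.0986,0,-0.422,0,0.016,0,-0.51,0.0986,0,-0.422,0,0.016,0,-0.51,0.0986,0,-0.422,0,0.016,0,-0.51,0.0986,0,-0.422,0,0.016,0,-0.51,0.0986,0,-0.422,0,0.016,0,-0.51,0.0986,0,-0.422,0,0.016,0,-0.51,0.0986,0,-0.422,0,0.016,0,-0.51,0.0986,0,-0.422,0,0.016,0,-0.51,0.0986,0,-0.422,0],
)

```text
t: 6.45
tool_pos: [0.6694, 0.0717, 0.2701]
ee_rot: [-2.743, -1.278, -0.313]
force: [0.4, -0.5, -1.0]
width: 0.223
```

```bash
python3 - <<'E'
from h import *
p,r,s=tcp();print(s['joints'].round(2),s['width'])
print(delta(p,R.from_euler('z',np.radians(75))*r))
E
```

```text
[-0.1   0.33  1.36  0.2   1.33  0.56] 0.22258561466811178
(array([0., 0., 0.]), array([ 0.0944, -0.0013, -0.4058]))
```

>>> step_arm(
  steps=[0,0,0,0.094,0,-0.406,0,0,0,0,0.094,0,-0.406,0,0,0,0,0.094,0,-0.406,0,0,0,0,0.094,0,-0.406,0,0,0,0,0.094,0,-0.406,0,0,0,0,0.094,0,-0.406,0,0,0,0,0.094,0,-0.406,0,0,0,0,0.094,0,-0.406,0,0,0,0,0.094,0,-0.406,0,0,0,0,0.094,0,-0.406,0,0,0,0,0.094,0,-0.406,0,0,0,0,0.094,0,-0.406,0],
)

```text
t: 7.45
tool_pos: [0.6694, 0.072, 0.2671]
ee_rot: [-1.351, -2.599, -0.154]
force: [0.2, -0.4, -1.2]
width: 0.224
```

```bash
python3 - <<'E'
from h import *
p,r,s=tcp();print(s['joints'].round(2),s['width'])
Rt=tool(30,-1);G=POT+.866*.24*hh+.5*.24*up
T=G+Rt.apply([0,0,.0187]);print(T,delta(T+up*.06,Rt))
E
```

```text
[-0.09  0.49  1.11  0.18  1.7  -0.69] 0.22350357460280543
[0.68349327 0.06583236 0.16880532] (array([-0.108 ,  0.0406,  0.1712]), array([-0.0229, -0.2367, -0.1497]))
```

>>> step_arm(
  steps=[-0.108,0.04,0.17,-0.023,-0.237,-0.15,0,-0.108,0.04,0.17,-0.023,-0.237,-0.15,0,-0.108,0.04,0.17,-0.023,-0.237,-0.15,0,-0.108,0.04,0.17,-0.023,-0.237,-0.15,0,-0.108,0.04,0.17,-0.023,-0.237,-0.15,0,-0.108,0.04,0.17,-0.023,-0.237,-0.15,0,-0.108,0.04,0.17,-0.023,-0.237,-0.15,0,-0.108,0.04,0.17,-0.023,-0.237,-0.15,0,-0.108,0.04,0.17,-0.023,-0.237,-0.15,0,-0.108,0.04,0.17,-0.023,-0.237,-0.15,0],
)

```text
t: 8.28
tool_pos: [0.6843, 0.0657, 0.2294]
ee_rot: [0.644, 2.548, -0.171]
force: [0.7, -0.8, -1.1]
width: 0.221
```

```bash
python3 - <<'E'
from h import *
p,r,s=tcp();print(s['joints'].round(2),s['width'])
Rt=tool(30,-1);G=POT+.866*.24*hh+.5*.24*up
T=G+Rt.apply([0,0,.0187]);print(T,delta(T,Rt))
for n in("side","top","wrist"):
  d=optics.get_image(n);cv2.imwrite(f"pics/{n}6.png",d["image"])
E
```

```text
[ 0.15  0.27  1.65 -0.42  0.84 -0.7 ] 0.22141808103759172
[0.68349327 0.06583236 0.16880532] (array([ 0.1548, -0.0016,  0.2604]), array([ 0.0003,  0.0001, -0.0004]))
```

View pics/side6.png

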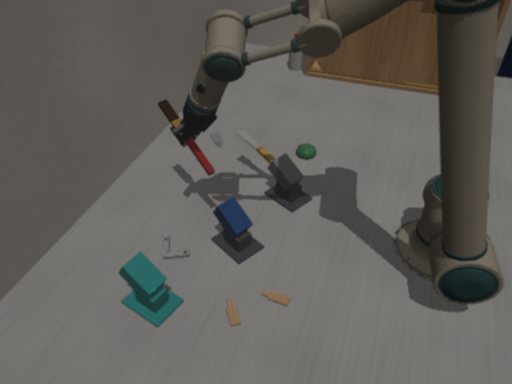

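View pics/wrist6.png

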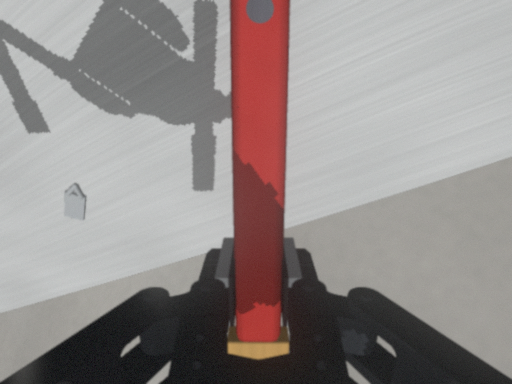

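View pics/top6.png

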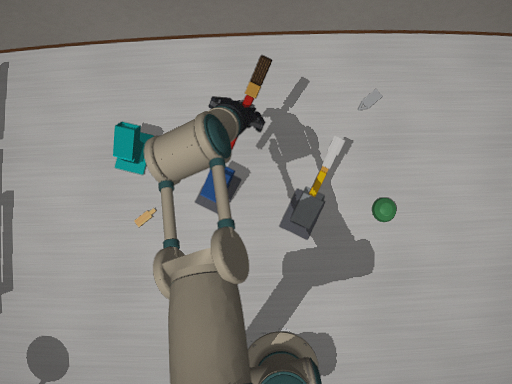

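The brush is turned: bristles outward and up at side (168,108), handle end at (210,172). I lower it onto the bore line, then check the handle in the side view.

>>> step_arm(
  steps=[0.077,-0.0016,0.13,0,0,0,0,0.155,-0.0016,0.26,0,0,0,0,0.155,-0.0016,0.26,0,0,0,0,0.155,-0.0016,0.26,0,0,0,0],
)

```text
t: 8.77
tool_pos: [0.6847, 0.0642, 0.1678]
ee_rot: [0.647, 2.549, -0.173]
force: [0.6, -0.2, -0.4]
width: 0.224
```

```bash
cat >> h.py <<'E'
def onplane(d,uv,p):
    c,v=ray(d,uv);s=(p-c@pp)/(v@pp);P=c+s*v;return P@hh,P[2]
E
python3 - <<'E'
from h import *
p,r,s=tcp();g=p-r.apply([0,0,.0187]);print("grip h,p,z",g@hh,g@pp,g[2])
S=optics.get_image("side");im=S["image"]
c=cv2.resize(im[90:250,140:270],None,fx=4,fy=4,interpolation=cv2.INTER_CUBIC)
u=POT
for k in(.085,.12,.2): 
  x=proj(S,POT+k*(.866*hh+.5*up))[0];cv2.circle(c,tuple(int(t) for t in ((x-[140,90])*4)),3,(0,255,0),-1)
cv2.imwrite("pics/s7.png",c[:600])
m=red(im);n,l,st,_=cv2.connectedComponentsWithStats(m);print(st[1:])
for i in range(1,n):
  if st[i,4]<25: continue
  q=cv2.findNonZero((l==i).astype(np.uint8)).reshape(-1,2).astype(float)
  vx,vy,x0,y0=cv2.fitLine(q.astype(np.float32),cv2.DIST_L2,0,.01,.01).ravel()
  t=(q-[x0,y0])@[vx,vy]
  A=onplane(S,(x0+vx*t.min(),y0+vy*t.min()),g@pp);B=onplane(S,(x0+vx*t.max(),y0+vy*t.max()),g@pp)
  print(A,B,np.degrees(np.arctan2(A[1]-B[1],A[0]-B[0])),np.hypot(A[0]-B[0],A[1]-B[1]))
E
```

```text
grip h,p,z 0.5630681514318682 0.38119077882381114 0.18399293379188986
[[191 157  25  35 201]]
(np.float64(0.5555446820871248), np.float64(0.18559630723950726)) (np.float64(0.46805098180952187), np.float64(0.1263642289211746)) 34.09748082127429 0.10565787566564128
```

View pics/s7.png

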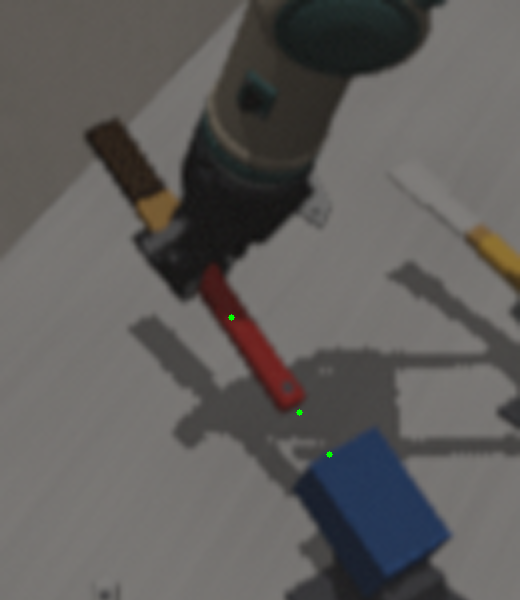

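```bash
python3 - <<'E'
from h import *
S=optics.get_image("side");T=optics.get_image("top")
Z=.866*hh+.5*up;X=.5*hh-.866*up
for d,n in((S,"side"),(T,"top")):
  for k in(.085,-.003):
    for y in(.028,-.028): print(n,k,y,proj(d,POT+k*Z-.022*X+y*pp)[0].round(1))
print("measured side 217.0 207.8|234.1 196.7|rear 235.2 234.1|252.3 223.4 ; top 211.4 165.6|232.5 175.6|rear 200.3 194.5|219.6 203")
p,r,s=tcp();g=p-r.apply([0,0,.0187]);u=(g-POT);print("grip in pot",u@X,u@pp,u@Z)
a=(r.inv().apply(Z)/.2);print("1m along Z in tool units",a)
E
```

```text
side 0.085 0.028 [216.2 205. ]
side 0.085 -0.028 [233.  195.5]
side -0.003 0.028 [236.  232.9]
side -0.003 -0.028 [252.4 222.6]
top 0.085 0.028 [212.  166.1]
top 0.085 -0.028 [231.3 175.7]
top -0.003 0.028 [200.9 193.8]
top -0.003 -0.028 [219.5 203.3]
measured side 217.0 207.8|234.1 196.7|rear 235.2 234.1|252.3 223.4 ; top 211.4 165.6|232.5 175.6|rear 200.3 194.5|219.6 203
grip in pot -0.0012054952787200887 0.0009577340373088027 0.24444986446007028
1m along Z in tool units [-4.99977821  0.01861778  0.02777098]
```

The pot model and handle line agree within 3 mm, so I insert along the bore: first half, then a force check.

>>> step_arm(
  steps=[-0.06,0,0,0,0,0,0,-0.12,0,0,0,0,0,0,-0.18,0.002,0.002,0,0,0,0,-0.24,0.002,0.002,0,0,0,0,-0.3,0.002,0.002,0,0,0,0,-0.3,0.002,0.002,0,0,0,0],
)

```text
t: 9.42
tool_pos: [0.7366, 0.0399, 0.207]
ee_rot: [0.645, 2.533, -0.165]
force: [-0.1, -0.5, -0.2]
width: 0.217
```

```bash
python3 - <<'E'
from h import *
S=optics.get_image("side");im=S["image"]
c=cv2.resize(im[100:250,140:270],None,fx=4,fy=4,interpolation=cv2.INTER_CUBIC);cv2.imwrite("pics/s8.png",c)
Z=.866*hh+.5*up;X=.5*hh-.866*up
p,r,s=tcp();g=p-r.apply([0,0,.0187]);u=(g-POT);print("grip in pot",u@X,u@pp,u@Z,s['force'],s['torque'],s['joints'].round(2))
E
```

```text
grip in pot -0.003002718280471791 0.0017800391892118159 0.30776529450186546 [ 0.07275622 -1.14344317 -0.17425709] [0.14136016 0.28547338 0.01723739] [ 0.1   0.34  1.61 -0.41  0.78 -0.74]
```

View pics/s8.png

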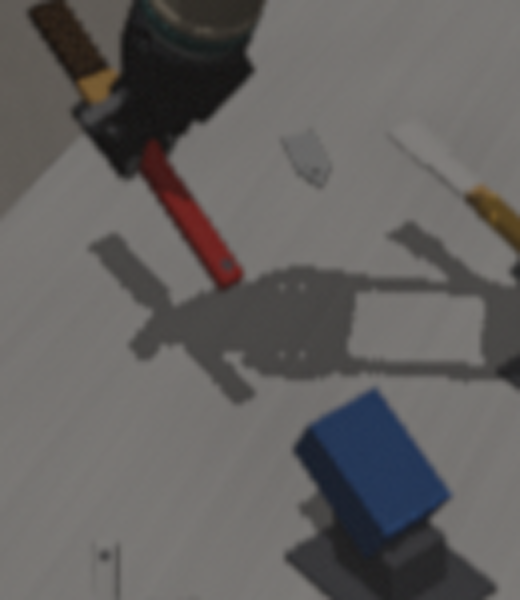

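I had the sign wrong and moved outwards into free space; nothing was touched. I correct it: inward is +x of the tool.

```bash
python3 - <<'E'
from h import *
Z=.866*hh+.5*up;X=.5*hh-.866*up
Rt=tool(30,-1)
for k in(.235,.19,.125):print(k,delta(POT+k*Z+.001*X+Rt.apply([0,0,.0187]),Rt))
E
```

```text
0.235 (array([ 0.365 , -0.0117,  0.0162]), array([ 0.0017,  0.0033, -0.0019]))
0.19 (array([ 0.5899, -0.0131,  0.0139]), array([ 0.0017,  0.0033, -0.0019]))
0.125 (array([ 0.9149, -0.0151,  0.0106]), array([ 0.0017,  0.0033, -0.0019]))
```

>>> step_arm(
  steps=[0.1,-0.01,0.016,0.0017,0.0033,-0.0019,0,0.2,-0.012,0.016,0.0017,0.0033,-0.0019,0,0.3,-0.012,0.016,0.0017,0.0033,-0.0019,0,0.365,-0.012,0.016,0.0017,0.0033,-0.0019,0,0.41,-0.012,0.016,0.0017,0.0033,-0.0019,0,0.455,-0.012,0.015,0.0017,0.0033,-0.0019,0,0.5,-0.012,0.015,0.0017,0.0033,-0.0019,0,0.545,-0.013,0.014,0.0017,0.0033,-0.0019,0,0.59,-0.013,0.014,0.0017,0.0033,-0.0019,0,0.59,-0.013,0.014,0.0017,0.0033,-0.0019,0],
)

```text
t: 10.3
tool_pos: [0.6438, 0.0865, 0.1415]
ee_rot: [0.642, 2.552, -0.174]
force: [0.0, 0.5, 0.4]
width: 0.219
```

```bash
python3 - <<'E'
from h import *
S=optics.get_image("side");im=S["image"]
c=cv2.resize(im[100:250,140:270],None,fx=4,fy=4,interpolation=cv2.INTER_CUBIC);cv2.imwrite("pics/s9.png",c)
cv2.imwrite("pics/w9.png",optics.get_image("wrist")["image"])
Z=.866*hh+.5*up;X=.5*hh-.866*up
p,r,s=tcp();g=p-r.apply([0,0,.0187]);u=(g-POT);print("grip in pot",u@X,u@pp,u@Z,s['force'],s['torque'],s['joints'].round(2))
Rt=tool(30,-1)
for k in(.125,):print(k,delta(POT+k*Z+.001*X+Rt.apply([0,0,.0187]),Rt))
E
```

```text
grip in pot 0.0009795592386242665 0.00020421583855349237 0.1898822103444921 [-0.21470752  0.43335906 -0.77303339] [0.12811358 0.25443566 0.06480199] [ 0.21  0.31  1.84 -0.55  0.66 -0.49]
0.125 (array([ 3.244e-01, -9.000e-04,  1.000e-04]), array([0.0001, 0.    , 0.0001]))
```

View pics/s9.png

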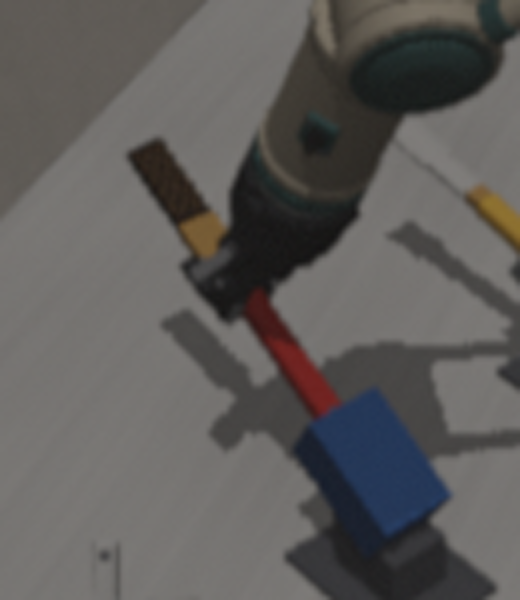

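View pics/w9.png

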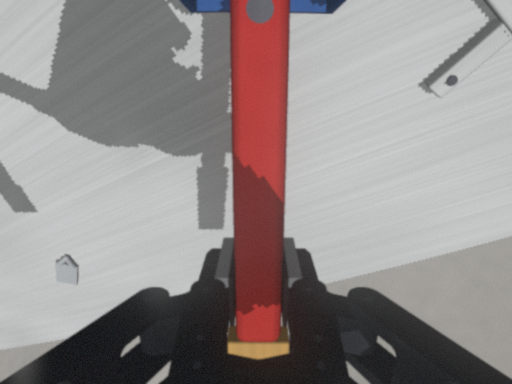

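Pot lip now occludes the handle end (side crop (330,405)), so it is inside the mouth, with no force. Continue inwards.

>>> step_arm(
  steps=[0.05,0,0,0,0,0,0,0.1,0,0,0,0,0,0,0.15,0,0,0,0,0,0,0.2,0,0,0,0,0,0,0.2,0,0,0,0,0,0],
)

```text
t: 10.82
tool_pos: [0.6141, 0.1028, 0.122]
ee_rot: [0.642, 2.551, -0.173]
force: [0.3, -0.6, -0.3]
width: 0.225
```

>>> step_arm(
  steps=[0.03,0,0,0,0,0,0,0.06,0,0,0,0,0,0,0.09,0,0,0,0,0,0,0.12,0,0,0,0,0,0,0.12,0,0,0,0,0,0],
)

```text
t: 11.23
tool_pos: [0.5944, 0.1128, 0.1091]
ee_rot: [0.641, 2.553, -0.174]
force: [-0.5, 0.5, -0.6]
width: 0.222
```

```bash
python3 - <<'E'
from h import *
S=optics.get_image("side");im=S["image"]
c=cv2.resize(im[100:250,140:270],None,fx=4,fy=4,interpolation=cv2.INTER_CUBIC);cv2.imwrite("pics/s10.png",c)
cv2.imwrite("pics/w10.png",optics.get_image("wrist")["image"])
Z=.866*hh+.5*up;X=.5*hh-.866*up
p,r,s=tcp();g=p-r.apply([0,0,.0187]);u=(g-POT);print("grip in pot",u@X,u@pp,u@Z,s['force'],s['torque'],s['joints'].round(2))
E
```

```text
grip in pot 0.001186656210142886 -0.00022373754291446144 0.1242769130973597 [ 1.1649721  -0.24730638 -0.22658266] [ 0.1293559   0.26444456 -0.03369686] [ 0.28  0.3   1.95 -0.66  0.61 -0.3 ]
```

View pics/s10.png

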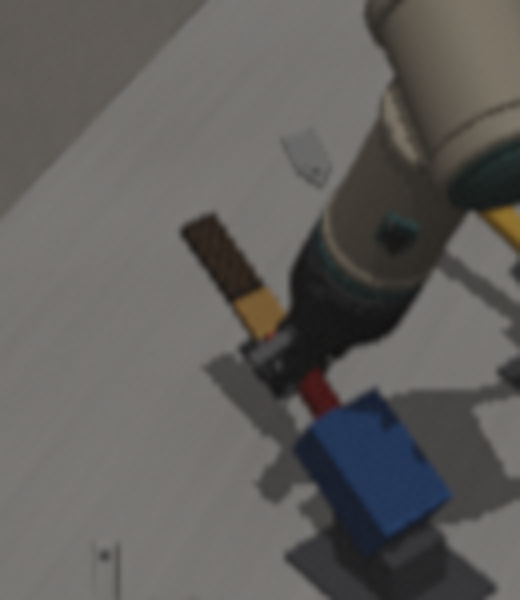

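View pics/w10.png

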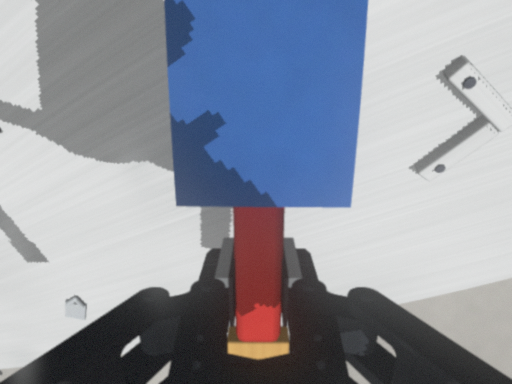

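Handle enters squarely: the pot's mouth edge is at wrist row 207 and the handle at cols 233–283, with no contact force. I lower it 8 mm towards the bore's floor side, then release.

>>> step_arm(
  steps=[0,0,0.015,0,0,0,0,0,0,0.03,0,0,0,0,0,0,0.04,0,0,0,0,0,0,0.04,0,0,0,0],
)

```text
t: 11.67
tool_pos: [0.6002, 0.1112, 0.1035]
ee_rot: [0.641, 2.55, -0.172]
force: [-0.6, 1.5, 4.5]
width: 0.224
```

>>> step_arm(
  steps=[0,0,0,0,0,0,30,0,0,0,0,0,0,50,0,0,0,0,0,0,70,0,0,0,0,0,0,85,0,0,0,0,0,0,85,0,0,0,0,0,0,85,0,0,0,0,0,0,85,0,0,0,0,0,0,85,0,0,0,0,0,0,85,0,0,0,0,0,0,85],
)

```text
t: 12.5
tool_pos: [0.6002, 0.1112, 0.1035]
ee_rot: [0.641, 2.55, -0.172]
force: [-0.5, -0.4, -0.3]
width: 0.997
```

```bash
python3 - <<'E'
from h import *
S=optics.get_image("side");im=S["image"]
c=cv2.resize(im[100:250,140:270],None,fx=4,fy=4,interpolation=cv2.INTER_CUBIC);cv2.imwrite("pics/s11.png",c)
cv2.imwrite("pics/w11.png",optics.get_image("wrist")["image"])
p,r,s=tcp();print(s['force'],s['width'])
E
```

```text
[ 0.25389018 -0.22470965 -0.20010284] 0.9971566084459172
```

View pics/s11.png

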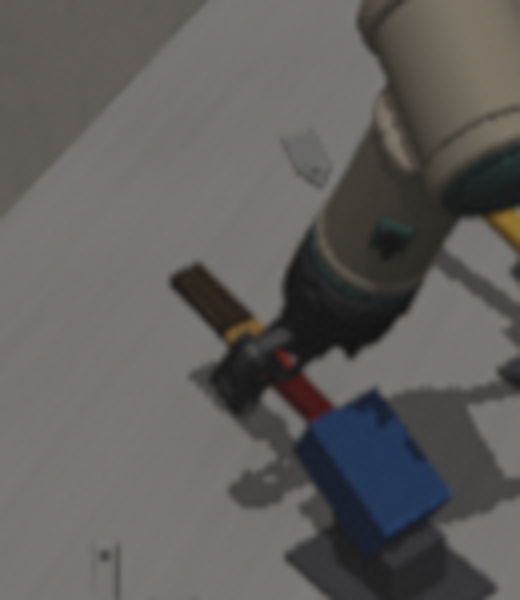

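View pics/w11.png

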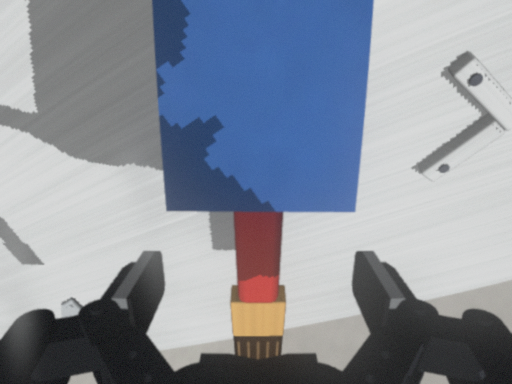

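Released, and the brush has drooped onto the lip between the open fingers. I back straight out along the tool axis.

>>> step_arm(
  steps=[0,0,-0.05,0,0,0,85,0,0,-0.15,0,0,0,85,0,0,-0.3,0,0,0,85,0,0,-0.5,0,0,0,85,0,0,-0.7,0,0,0,85,0,0,-0.9,0,0,0,85,0,0,-0.9,0,0,0,85,0,0,-0.9,0,0,0,85,0,0,-0.9,0,0,0,85],
)

```text
t: 13.35
tool_pos: [0.5202, 0.1538, 0.2595]
ee_rot: [0.641, 2.55, -0.171]
force: [0.0, 0.0, -0.3]
width: 0.996
```

```bash
python3 - <<'E'
from h import *
S=optics.get_image("side");im=S["image"]
c=cv2.resize(im[100:250,140:270],None,fx=4,fy=4,interpolation=cv2.INTER_CUBIC);cv2.imwrite("pics/s12.png",c)
cv2.imwrite("pics/t12.png",optics.get_image("top")["image"])
cv2.imwrite("pics/w12.png",optics.get_image("wrist")["image"])
p,r,s=tcp();print(p,s['force'],s['qd'].round(3))
E
```

```text
[0.52032036 0.15306452 0.25760129] [ 0.47469438 -1.19237942  0.13327765] [-0.003  0.008 -0.003 -0.001 -0.002  0.002]
```

View pics/s12.png

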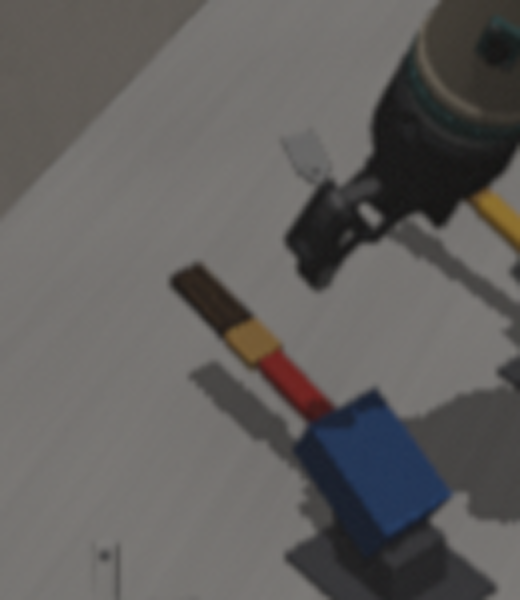

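View pics/t12.png

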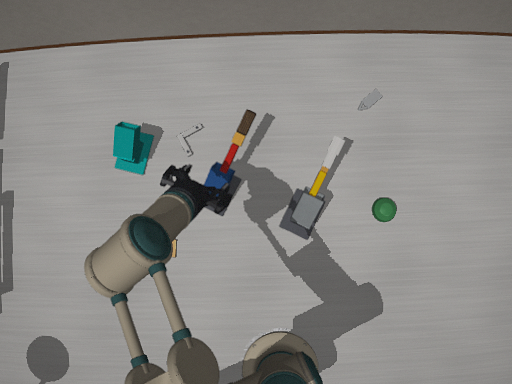

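View pics/w12.png

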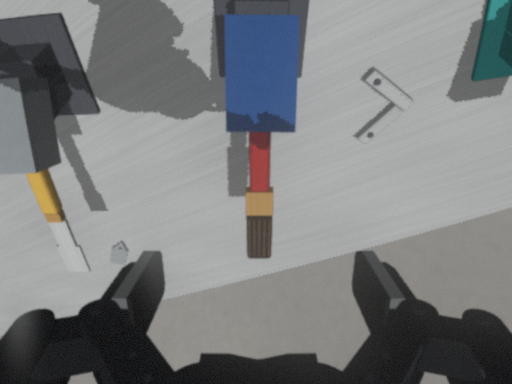

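```bash
python3 - <<'E'
from h import *
S=optics.get_image("side");T=optics.get_image("top")
A,e1=tri(S,(140+184/4,100+273/4),T,(251,112));B,e2=tri(S,(140+268/4,100+358/4),T,(236.5,145))
v=A-B;L=np.linalg.norm(v);u=v/L;O=A-.12*u
Z=.866*hh+.5*up;X=.5*hh-.866*up;o=O-POT
print(L,e1,e2,"from vert",np.degrees(np.arccos(u[2])),"to bore",np.degrees(np.arccos(u@Z)),"xyz",o@X,o@pp,o@Z)
a=T["image"];m=cv2.imread("pics/top0.png")
for n,(x0,y0,x1,y1) in (("scraper",(280,130,350,195)),("weight",(365,190,405,228))):
  print(n,cv2.absdiff(a,m)[y0:y1,x0:x1].mean())
E
```

```text
0.09329204863817588 0.0006237388916604734 0.0002773517215360074 from vert 75.73893743903702 to bore 15.80852591331787 xyz 0.021823887449542494 -0.0024766274455125417 0.12108903432233381
scraper 10.152747252747252
weight 8.732236842105262
```

```bash
python3 - <<'E'
from h import *
m=cv2.imread("pics/top0.png");a=optics.get_image("top")["image"]
def c(im,lo,hi,box):
    x0,y0,x1,y1=box;h=cv2.cvtColor(im,cv2.COLOR_BGR2HSV)[y0:y1,x0:x1];k=((h[...,0]>=lo)&(h[...,0]<=hi)&(h[...,1]>110));ys,xs=np.nonzero(k);return xs.mean()+x0,ys.mean()+y0,len(xs)
for n,lo,hi,b in(("scraper",18,32,(290,130,360,220)),("weight",50,80,(360,185,410,235))):print(n,c(m,lo,hi,b),c(a,lo,hi,b))
print(readout.state()['t'],readout.state()['force']);print(arm.hand_in())
E
```

```text
scraper (np.float64(318.17167381974247), np.float64(181.58798283261802), 233) (np.float64(318.20600858369096), np.float64(181.46781115879827), 233)
weight (np.float64(383.8190255220418), np.float64(209.35266821345706), 431) (np.float64(383.8790697674419), np.float64(209.38372093023256), 430)
13.65 [ 0.39747037 -0.97760051  0.03132224]
the job is handed in; nothing more can be done
None
```

The brush is back handle-down in the blue pot with its bristles sticking out, and I handed the job in at about 13.7 s. I gripped the handle and pulled the brush clear, then lifted it, turned it end for end and slid it down the bore. Then I let go and backed the open gripper off.

**Last checks (measured in the images):**

| Check | Measured | Allowed |
|---|---|---|
| Brush z axis from vertical | about 76° | under 84° (the 1.48 rad form works out at 84.8°) |
| Brush z axis from the bore | about 16° | under 28° |
| Brush origin in pot frame, x | 22 mm | -20 to 45 mm |
| Brush origin in pot frame, y | -2 mm | within 30 mm |
| Brush origin in pot frame, z | 121 mm | 95 to 150 mm |

- **Other objects:** the scraper and paperweight moved under 0.2 px in the top view, so neither shifted.
- **Robot:** force at hand-in was about 1 N, noise level, and the gripper was clear of everything.
- **Not checked:** I did not measure the brush's speed; I judged it settled from the final views.
- **Disagreed:** my first insertion move had the wrong sign and went outwards through free air. Nothing was touched, and I corrected it. The first estimate of the brush position was also about 7 mm off along the handle, which the wrist view fixed before the grasp.

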